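# Swing a forked bar into line about a post

## Task

The V-forked aluminium bar lies askew on the steel setting plate. While it is still well out of line, slide it lengthwise until the fork is pressed onto the round post; then, keeping the fork on the post all the way, swing the bar about the post until its side bears on the stop screw with about 8 N. Feel for both contacts and never press post or stop with more than 14 N; then let go, leaving the bar flat on the plate against both, and do not disturb the things standing round the plate.

Things in the scene. Friction and masses are not known exactly. Their poses are not given: they have to be found in the camera images.
- plate: Steel setting plate, fixed, 8 mm thick, flat on the bench. Origin: underside, below the middle of the bar's shaft as it lies in line; the plate reaches x -200 to +60, y -140 to +150 mm from it. Its y axis is the line the bar must lie along to within a few degrees, as the stop's setting decides; +y points away from the post, +x to the stop's side; the bar starts on the -x side.
- bar: Loose aluminium bar, 0.2 to 0.4 kg, flat on the plate. Shaft 24 (x) x 170 (y) x 24 mm high, origin mid-underside, gripped across its width near the middle. At its -y end a V fork (90 degree V, open to -y, arms 8 mm thick, 43 mm wide overall, apex at y -85, tips y -101 mm). Starts 0.5 to 0.75 rad counterclockwise (from above) of the plate's y line; clockwise brings it in line.
- notch (a point): Point of the bar (bar frame x 0, y -96.3, z 14 mm) where the post's axis lies when the fork is fully seated on it. At the start it is some 30 to 90 mm short of the post and up to about 50 mm to one side of it. The bar slides on the plate with 1 to 3 N.
- post: Round steel post, rigid, diameter 16 mm, 36 mm high above the plate, fixed to the plate at plate x 0, y -96.3 mm. Origin on its axis at the plate's top face; z up. The bar may load it with 2 to 14 N.
- post_axis (a point): Point on the post's axis, 14 mm above the plate's top face.
- stop: Rigid stop block 20 x 26 x 30 mm high (screw on top to 32 mm), fixed to the plate; block at x 24 to 44 mm of its own frame. Origin on the plate's middle line (plate x 0, y 70 mm) at the plate's top face; axes as the plate's. Its 12 mm screw, 14 mm above the plate, points to -x; its flat end stands at x 4 to 20 mm, set differently each time, not measured: feel for it. Load it with 5 to 14 N.
- heel (a point): Point on the bar's +x side (bar frame x 12, y 70, z 14 mm), near the end away from the fork, that comes to bear on the stop screw's flat end. A light sprung pin (under 0.3 N, 2 mm travel) stands out of that end and is pressed in flush by a bar that bears on the screw.
- bottle_amber: Brown dropper bottle, 35 mm diameter, 112 mm high, upright; bystander. Origin under its centre.
- weight_big: Larger brass-coloured knobbed test weight, 37 mm diameter, 50 mm high; bystander. Origin under its centre.
- weight_mid: Smaller such test weight, 28 mm diameter, 38 mm high; bystander. Origin under its centre.
- timer: White bench timer, 58 x 66 x 16 mm, lying; bystander. Origin under its centre.
- spanner: Steel spanner 31 x 192 x 6 mm, lying along its own y; bystander. Origin under its centre.
Things that resemble listed ones, but are neither listed nor needed, are in the scene too. There is more than one size of the bar; the one meant has the size given above.

How it is judged (in metres and radians):
On the way, in this order (a step that is already met when the one before it is completed fails the run):
1. the fork is pressed onto the post (over 2 N) while the bar is still more than 0.35 rad out of line (contact force between bar and post above 2 N and horizontal distance between notch and post_axis below 0.004 m and angle between the y axis of bar and the y axis of plate, either way round above 0.35 rad), for 0.2 s.
2. with the fork on the post, the bar in line presses on the stop screw (over 5 N) (contact force between bar and stop above 5 N and horizontal distance between notch and post_axis below 0.004 m and angle between the y axis of bar and the y axis of plate, either way round below 0.075 rad), for 0.2 s.
At the end, for the whole second after the job is handed in: The bar lies flat and at rest on the plate, let go, in line (within 0.075 rad of the plate's y axis), its notch point within 3 mm of the post's axis seen from above, and its side still at the stop: no more than 2 mm off the screw's end, so that the sprung pin still touches it (over 0.03 N) (horizontal distance between notch and post_axis below 0.003 m and contact force between bar and stop above 0.03 N and angle between the y axis of bar and the y axis of plate, either way round below 0.075 rad and angle between bar's own z axis and vertical below 0.03 rad and height (world z) of bar below 0.011 m and linear speed of bar below 0.01 m/s).
It fails at once if the bar loads the post above 14 N (contact force between bar and post above 14 N).
It fails at once if the bar loads the stop above 14 N (contact force between bar and stop above 14 N).
It fails at once if the bar is turned into line (between 0.3 and 0.12 rad) with its fork more than 8 mm off the post (angle between the y axis of bar and the y axis of plate, either way round between 0.12 and 0.3 rad and horizontal distance between notch and post_axis above 0.008 m).
It fails at once if a bystander is moved more than 15 mm (distance of any of bottle_amber, weight_big, weight_mid, timer, spanner from where it was at the start of the episode above 0.015 m).
It also fails if it takes over 70 s, if anything falls off the work surface, if the arm or the gripper's body presses on something with over 40 N, if the wrist force passes 120 N, or if a joint passes its speed limit or range.

## Robot

A 6-joint arm with a two-finger parallel gripper is mounted at the origin on a cart in front of the work surface, level with it; the furniture and walls round the work are solid. World frame = base frame: x ahead of the robot, y to its left, z up, the work surface at z = 0. Lengths are in m, angles in degrees, forces in N, time in s.
With the tool pointing down it reaches from about 0.3 to 0.75 m from the base axis. Payload 8.5 kg.
Tool frame: the origin (TCP) lies at the very end of the fingers, on their centre line; the grasp point (between the pads) lies 19 mm behind it; z points along the fingers, y is the line along which they close (so a half turn about z gives the same grasp; the last joint's range is limited). The gripper opens to 85 mm and grips with 20 to 120 N. Pads are 22 mm wide; open, the fingers measure 114 mm over their backs; the gripper's body (76 mm by 85 mm) begins 54 mm behind the grasp point. The pads swing forward as they close: fully open they stand 13 mm farther back than shut.
Start: joints at [-82.351, 21.807, 74.336, -0, 83.858, -12.336], TCP at [0.188, -0.517, 0.197] pointing down, gripper open.
Joint ranges: [-178.18, 178.18], [-50.72, 133.34], [12.68, 142.11], [-81.47, 261.47], [9.98, 163.14], [-165.26, 165.26]. Speed limits (degrees/s): [136.94, 136.94, 180, 180, 180, 180].

## Interface

Orientations are given as a 3x3 rotation matrix whose columns are the frame's x, y, z axes.
In Python, from rig import observe, cams, ticket gives the robot as it stands.
- The arm moves only by the tool move_arm, never from a script. Its arguments are lists of equal length, an entry for each row: "jaw": the finger opening in cm, from 0 to 8.54; "dp": the shift along the tool's x, y, z in cm, a list of three; "turn": the turn, a rotation vector about the tool's x, y, z in rad, a list of three. In form: {"jaw": [jaw, ...], "dp": [[tx, ty, tz], ...], "turn": [[wx, wy, wz], ...]}. A call has 1 to 12 rows; each row shifts and turns the commanded pose from where the row before left it, along the tool's axes as they then stand; what a row does not reach is not made up. A row lasts 1/12 s, in which the tool goes at most 41.7 mm and 7.16 degrees, less where a joint would pass 70% of its speed; a pose out of reach is approached as far as the arm can. A call is refused whole if a number of a shift passes 4.17 or a number of a turn 0.125, either way. A call with a gripper value outside its range is refused whole. The fingers move at their own pace and stop on an object; "force" is the grip in N (left out, the last holds). Time passes only in rows, so rows that do not move let the fingers close. It gives the time, the measured TCP pose, the force, the opening and the grip force at its end, in the units of the state.
- observe(): the state, without advancing time (a new reading comes with each control period).
- cams.get_image(name): name is "scene" or "top" or "wrist"; returns (picture, depth): 420x560x3 uint8, red, green, blue; 420x560 float32, m along the optical axis (not along the pixel's ray), 0 where there is no reading.
- cams.calibration(name): a dict with "vertical_fov" (degrees; the focal length in pixels is half the picture's height over the tangent of half this angle, whatever the lens; pixels are square), "cx", "cy" (the principal point, pixels), "view" (4x4, takes a point from world to camera coordinates); the wrist camera has in their place "tool_from_camera" (4x4, takes a point from camera to tool coordinates, whose origin is the TCP and whose axes are the flange's). Camera axes: x right, y up, looking along -z (the intrinsics and any distortion apply to the point x, -y, -z); pixel columns grow to the right and rows downward; lengths in m; the calibration is good to about 2 mm. A picture is of the moment at which its call begins: read the wrist's pose just before it. calibration takes no time and is no camera call.
- ticket.close_job(): hands the job in; it is judged then, once.
Trained networks look in the newest picture that a camera, given by its name, has taken for a name from the list of things; names that differ only in an ending like _2 or _b are one class to them, and where a whole thing is asked for, a point or a joint stands for the part that bears it (a point fixed in the world has none). Each returns a list of dicts, best first, with "p" (0 to 1); they miss things now and then, are a little off and sometimes report something else, mostly with a low value. They report only what shows in the picture. A call takes as long as a camera call. They do not tell look-alikes from the thing itself.
- cams.spot_in(camera, query): "box" ([centre column, centre row, width, height] as shares, 0 to 1, of the picture: columns of its width, rows of its height, round what is visible of it).
- cams.outline_of(camera, query): "mask" (420x560 bool, what is visible of it) and "box" ([centre column, centre row, width, height] as shares, 0 to 1, of the picture: columns of its width, rows of its height, round what is visible of it).
- cams.mark_of(camera, query): "location" ([column, row] as shares, 0 to 1, of the picture: columns of its width, rows of its height: a listed point, or the origin of a listed thing).
The state is a dict: "time_s": time; "q": joint angles; "qvel": joint speeds; "joint_efforts": joint torques, N m; "position": TCP position; "tool_rot": TCP orientation; "ft_force": force on the tool from outside, world axes, zero at the start; "wrist_torque": the same for the moment, N m; "grip_width": finger opening in m; "gripper_force": force on a finger pad.
Only numpy, scipy, OpenCV 4.12 (cv2) and the standard library are available. Lean on these libraries where they do the work, as an engineer would, in place of code of your own. Each camera call takes 0.05 s, during which the arm holds its last target. There are 200 camera calls.

## Working session

There is one attempt and no reset: what is moved stays moved. The work goes in short steps, Python scripts to look and compute and a tool call to move; the robot and the scene stay as the last step left them, time stands still between calls to the robot, and variables do not carry over. Pictures are saved under pics/ and viewed, at most 10 in all, crops included, and the job is handed in when it is done.

Besides the shell and the picture viewer there is one more tool, called after "Call:" as name(argument=value, ...) on one line, values as JSON. move_arm: Moves the arm, as the interface text tells. Its arguments: {"type":"object","properties":{"jaw":{"type":"array","items":{"type":"number"}},"dp":{"type":"array","items":{"type":"array","items":{"type":"number"}}},"turn":{"type":"array","items":{"type":"array","items":{"type":"number"}}},"force":{"type":"number"}},"required":["jaw","dp","turn"]}

```bash
mkdir -p pics; cat > h.py <<'E'
import numpy as np, cv2
from rig import observe, cams, ticket
def K(n):
    c=cams.calibration(n); f=210/np.tan(np.radians(c["vertical_fov"])/2); return c,f
def cam2world(n,st=None):
    c,_=K(n)
    if n!="wrist": return np.linalg.inv(np.array(c["view"]))
    T=np.eye(4); T[:3,:3]=st["tool_rot"]; T[:3,3]=st["position"]
    return T@np.array(c["tool_from_camera"])
def ray(n,u,v,st=None):
    c,f=K(n); M=cam2world(n,st)
    d=M[:3,:3]@np.array([(u-c["cx"])/f,-(v-c["cy"])/f,-1.]); return M[:3,3],d
def onz(n,u,v,z,st=None):
    o,d=ray(n,u,v,st); return o+d*(z-o[2])/d[2]
E
python3 - <<'E'
from h import *
s=observe(); print(s["position"],s["tool_rot"],s["grip_width"])
for n in("top","scene"):
    c=cams.calibration(n); print(n,{k:v for k,v in c.items() if k!="view"})
    im,d=cams.get_image(n); cv2.imwrite(f"pics/{n}0.png",im[:,:,::-1])
    np.save(f"{n}d.npy",d)
    for q in("bar","post","stop","plate","notch","heel","post_axis"):
        for r in cams.mark_of(n,q)[:3]:
            u,v=r["location"][0]*560,r["location"][1]*420
            print(n,q,round(r["p"],2),round(u),round(v),onz(n,u,v,.02).round(3))
E
```

```text
[ 0.18792477 -0.51654517  0.1965113 ] [[ 9.39782371e-01  3.41773383e-01 -2.24260034e-04]
 [ 3.41773345e-01 -9.39781330e-01  1.42570464e-03]
 [ 2.76512503e-04 -1.41649819e-03 -9.99998959e-01]] 0.08544190101407677
top {'vertical_fov': 56.685778076392566, 'cx': 279.0006148550833, 'cy': 205.3208281386467}
top bar 0.96 409 268 [ 0.441 -0.303  0.02 ]
top bar 0.93 144 249 [0.492 0.322 0.02 ]
top bar 0.56 287 232 [ 0.529 -0.016  0.02 ]
top post 0.44 263 246 [0.495 0.042 0.02 ]
top post 0.39 327 187 [ 0.638 -0.117  0.02 ]
top stop 0.54 263 210 [0.584 0.04  0.02 ]
top plate 0.71 288 197 [ 0.615 -0.02   0.02 ]
top notch 0.96 116 240 [0.516 0.391 0.02 ]
top notch 0.58 389 296 [ 0.375 -0.252  0.02 ]
top heel 0.77 262 246 [0.497 0.044 0.02 ]
top heel 0.76 421 255 [ 0.47  -0.334  0.02 ]
top heel 0.62 158 263 [0.461 0.288 0.02 ]
top post_axis 0.6 324 187 [ 0.638 -0.11   0.02 ]
scene {'vertical_fov': 42.67078190396463, 'cx': 285.97711637060917, 'cy': 200.48521319116932}
scene bar 0.91 243 282 [0.473 0.353 0.02 ]
scene bar 0.72 315 215 [0.518 0.007 0.02 ]
scene bar 0.62 400 192 [ 0.401 -0.248  0.02 ]
scene post 0.49 301 191 [ 0.638 -0.113  0.02 ]
scene stop 0.63 280 215 [0.591 0.055 0.02 ]
scene plate 0.77 291 209 [0.59  0.007 0.02 ]
scene plate 0.27 308 262 [0.408 0.216 0.02 ]
scene plate 0.19 336 187 [ 0.571 -0.192  0.02 ]
scene notch 0.7 307 195 [ 0.608 -0.096  0.02 ]
scene notch 0.56 211 291 [0.503 0.413 0.02 ]
scene heel 0.7 316 227 [0.482 0.064 0.02 ]
scene heel 0.61 268 276 [0.447 0.307 0.02 ]
scene heel 0.58 392 179 [ 0.464 -0.335  0.02 ]
scene post_axis 0.46 301 191 [ 0.636 -0.114  0.02 ]
```

View pics/top0.png

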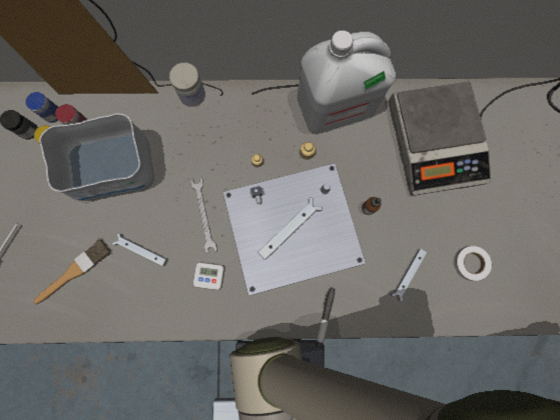

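View pics/scene0.png

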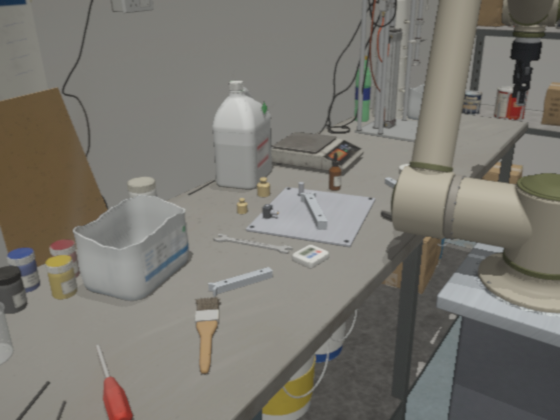

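```bash
python3 - <<'E'
from h import *
im,d=cams.get_image("top")
cv2.imwrite("pics/crop1.png",cv2.resize(im[150:305,205:395,::-1],None,fx=4,fy=3.85,interpolation=cv2.INTER_CUBIC)[:600])
for q in("bar","post","stop","plate"):
    for r in cams.outline_of("top",q)[:4]:
        m=r["mask"].astype(np.uint8); 
        if m.sum()<5: continue
        z={"bar":.032,"post":.044,"stop":.038,"plate":.008}[q]
        pts=np.argwhere(m)[:,::-1]
        w=np.array([onz("top",u,v,z)[:2] for u,v in pts],np.float32)*1000
        c,s,a=cv2.minAreaRect(w); b=cv2.boxPoints((c,s,a))
        print(q,round(r["p"],2),m.sum(),pts.mean(0).round(),"c",np.round(c),"s",np.round(s),round(a,1),"mean",w.mean(0).round(), "box",b.round().tolist() if q=="plate" else "")
E
```

```text
bar 0.9 485 [139. 250.] c [492. 326.] s [133.  31.] 65.9 mean [491. 331.] box 
bar 0.75 849 [289. 230.] c [534. -22.] s [ 37. 181.] 44.4 mean [534. -20.] box 
post 0.57 58 [325. 188.] c [ 630. -109.] s [17. 21.] 44.2 mean [ 630. -109.] box 
post 0.34 464 [204. 217.] c [570. 180.] s [176.  29.] 12.3 mean [564. 178.] box Traceback (most recent call last):
  File "<stdin>", line 10, in <module>
  File "h.py", line 14, in onz
    o,d=ray(n,u,v,st); return o+d*(z-o[2])/d[2]
        ~~~^^^^^^^^^^
  File "h.py", line 11, in ray
    c,f=K(n); M=cam2world(n,st)
                ~~~~~~~~~^^^^^^
  File "h.py", line 6, in cam2world
    c,_=K(n)
        ~^^^
  File "h.py", line 4, in K
    c=cams.calibration(n); f=210/np.tan(np.radians(c["vertical_fov"])/2); return c,f
ValueError: time passes only in moves, steps and waits
```

View pics/crop1.png

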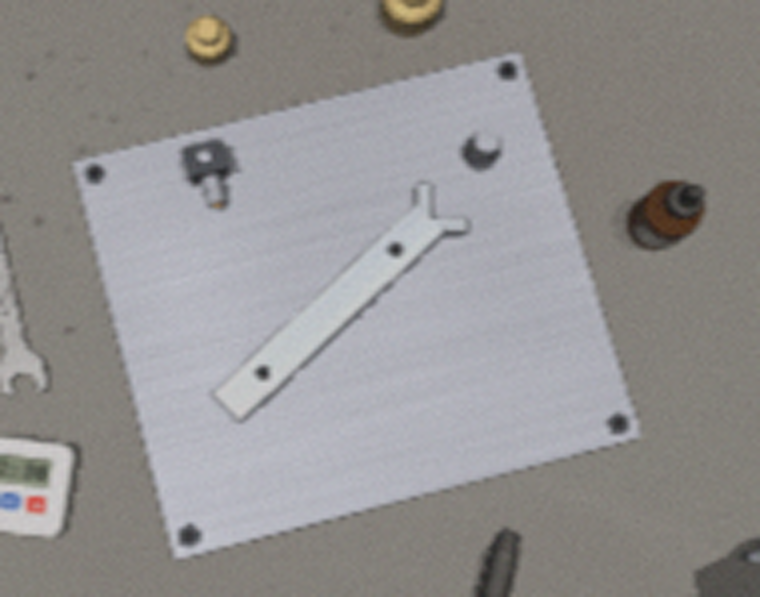

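```bash
sed -i 's/^def K(n):/import functools\n@functools.lru_cache\ndef K(n):/' h.py; python3 - <<'E'
from h import *
print(observe()["time_s"])
def P(x,y,z): return onz("top",205+x/4,150+y/3.85,z)[:2]*1000
c=[P(*p,8e-3) for p in((75,162),(520,55),(638,435),(177,558))]
c=np.array(c);print("plate",c.round(1).tolist(),[np.linalg.norm(c[i]-c[i-1]).round(1) for i in range(4)])
# fit: plate local corners (+x,+y),(+x,-y),(-x,-y),(-x,+y)
L=np.array([(60,150),(60,-140),(-200,-140),(-200,150)],float)
A=c-c.mean(0);B=L-L.mean(0);th=np.arctan2((B[:,0]*A[:,1]-B[:,1]*A[:,0]).sum(),(A*B).sum())
R=np.array([[np.cos(th),-np.sin(th)],[np.sin(th),np.cos(th)]]);t=c.mean(0)-R@L.mean(0)
print("plate th",np.degrees(th),"o",t,"post",R@[0,-96.3]+t,"stop",R@[0,70]+t)
print("post top seen",P(489,143,.044),"stop scr",P(216,205,.022))
h=[P(262,373,.032),P(396,249,.032)];e=[P(212,394,.032),P(240,420,.032)];ff=[P(412,208,.032),P(440,237,.032)]
tips=[P(424,184,.032),P(468,226,.032)]
print("holes",h,"end",e,"tips",tips)
y=h[0]-h[1];print("bar yaw",np.degrees(np.arctan2(-y[0],y[1])))
m=np.mean(e,0);y/=np.linalg.norm(y);print("origin from end",m-85*y,"from tips",np.mean(tips,0)+101*y,"notch",m-181.3*y)
E
```

```text
1.05
plate [[631.8, 137.9], [700.1, -140.4], [453.6, -201.1], [383.0, 75.0]] [np.float64(256.6), np.float64(286.5), np.float64(253.8), np.float64(285.0)]
plate th 14.028334744971934 o [611.24886227 -20.03263533] post [ 634.59214702 -113.46058113] stop [594.28074251  47.8796825 ]
post top seen [ 632.80165263 -113.55226567] stop scr [599.91410535  50.45629867]
holes [array([493.23696987,  23.62765092]), array([568.83636493, -57.13190017])] end [array([480.89996849,  53.01795544]), array([464.98876049,  36.7629475 ])] tips [array([609.78971992, -75.09266464]), array([ 582.78177451, -100.66744453])]
bar yaw 43.10981140752768
origin from end [531.03326229 -17.16339573] from tips [527.26246865 -14.1454832 ] notch [596.8445665  -87.46675438]
```

Call:
move_arm(jaw=[8.5, 8.5, 8.5, 8.5, 8.5, 8.5, 8.5, 8.5, 8.5, 8.5, 8.5, 8.5], dp=[[3.2, -2.2, 0], [3.2, -2.2, 0], [3.2, -2.2, 0], [3.2, -2.2, 0], [3.2, -2.2, 0], [3.2, -2.2, 0], [3.2, -2.2, 0], [3.2, -2.2, 0], [3.2, -2.2, 0], [3.2, -2.2, 0], [3.2, -2.2, 0], [3.2, -2.2, 0]], turn=[[0, 0, 0], [0, 0, 0], [0, 0, 0], [0, 0, 0], [0, 0, 0], [0, 0, 0], [0, 0, 0], [0, 0, 0], [0, 0, 0], [0, 0, 0], [0, 0, 0], [0, 0, 0]])

```text
time_s: 2.05
position: [0.4594, -0.1357, 0.1974]
tool_rot: [[0.94, 0.342, 0.0], [0.342, -0.94, -0.0], [0.0, 0.0, -1.0]]
ft_force: [0.2, -1.1, -0.5]
grip_width: 0.0847
gripper_force: 0.0
```

Call:
move_arm(jaw=[8.5, 8.5, 8.5, 8.5, 8.5, 8.5, 8.5, 8.5, 8.5, 8.5, 8.5, 8.5], dp=[[0, 0, 0], [0, 0, 0], [0, 0, 0], [0, 0, 0], [0, 0, 0], [0, 0, 0], [0, 0, 0], [0, 0, 0], [0, 0, 0], [0, 0, 0], [0, 0, 0], [0, 0, 0]], turn=[[0, 0, -0.125], [0, 0, -0.125], [0, 0, -0.125], [0, 0, -0.125], [0, 0, -0.125], [0, 0, -0.125], [0, 0, -0.125], [0, 0, -0.125], [0, 0, -0.125], [0, 0, -0.125], [0, 0, -0.125], [0, 0, -0.125]])

```text
time_s: 3.05
position: [0.4586, -0.1375, 0.1972]
tool_rot: [[-0.28, 0.96, 0.0], [0.96, 0.28, -0.0], [-0.0, 0.0, -1.0]]
ft_force: [-0.1, 0.3, -0.6]
grip_width: 0.085
gripper_force: 0.0
```

Call:
move_arm(jaw=[8.5, 8.5, 8.5, 8.5, 8.5, 8.5], dp=[[0, 0, 0], [0, 0, 0], [0, 0, 0], [0, 0, 0], [0, 0, 0], [0, 0, 0]], turn=[[0, 0, -0.12], [0, 0, -0.12], [0, 0, -0.12], [0, 0, -0.115], [0, 0, 0], [0, 0, 0]])

```text
time_s: 3.55
position: [0.4586, -0.1375, 0.1972]
tool_rot: [[-0.681, 0.732, 0.0], [0.732, 0.681, -0.0], [-0.0, 0.0, -1.0]]
ft_force: [-0.8, 1.1, -0.1]
grip_width: 0.0852
gripper_force: 0.0
```

Call:
move_arm(jaw=[8.5, 8.5, 8.5, 8.5, 8.5], dp=[[1.0, 3.4, 0], [1.0, 3.4, 0], [1.0, 3.4, 0], [1.0, 3.3, 0], [0, 0, 0]], turn=[[0, 0, 0], [0, 0, 0], [0, 0, 0], [0, 0, 0], [0, 0, 0]])

```text
time_s: 3.97
position: [0.5315, -0.0117, 0.1969]
tool_rot: [[-0.684, 0.729, 0.001], [0.729, 0.684, 0.001], [0.0, 0.001, -1.0]]
ft_force: [-0.8, 0.7, 0.1]
grip_width: 0.0847
gripper_force: 0.0
```

```bash
python3 - <<'E'
from h import *
s=observe(); print(s["position"])
im,d=cams.get_image("wrist"); cv2.imwrite("pics/w1.png",im[:,:,::-1]); np.savez("w1.npz",im=im,d=d,p=s["position"],R=s["tool_rot"])
print(K("wrist"))
for q in("bar","notch","heel","post","post_axis","stop"):
    for r in cams.mark_of("wrist",q)[:2]:
        u,v=r["location"][0]*560,r["location"][1]*420
        z={"bar":.008,"post":.008,"stop":.008}.get(q,.022)
        print(q,round(r["p"],2),round(u),round(v),onz("wrist",u,v,z,s).round(4))
E
```

```text
[ 0.5315249  -0.01172081  0.19692146]
({'vertical_fov': 62.301338085555486, 'cx': 282.86908327781464, 'cy': 212.95490997467422, 'tool_from_camera': array([[ 3.62185849e-04,  9.61368697e-01,  2.75263688e-01,
         6.90488765e-02],
       [ 9.99999681e-01, -1.52388943e-04, -7.83553314e-04,
         1.03666396e-03],
       [-7.11336486e-04,  2.75263884e-01, -9.61368446e-01,
        -1.76945454e-01],
       [ 0.00000000e+00,  0.00000000e+00,  0.00000000e+00,
         1.00000000e+00]])}, np.float64(347.4259434585339))
bar 0.95 285 186 [ 0.5383 -0.0135  0.008 ]
bar 0.64 53 302 [ 0.4341 -0.3009  0.008 ]
notch 0.88 282 271 [ 0.5994 -0.0828  0.022 ]
notch 0.75 21 257 [ 0.3804 -0.2652  0.022 ]
heel 0.8 294 116 [0.4951 0.0455 0.022 ]
heel 0.73 56 341 [ 0.4664 -0.3302  0.022 ]
post 0.9 290 302 [ 0.6378 -0.1109  0.008 ]
post_axis 0.96 289 306 [ 0.6351 -0.109   0.022 ]
stop 0.94 365 181 [0.5966 0.0493 0.008 ]
```

View pics/w1.png

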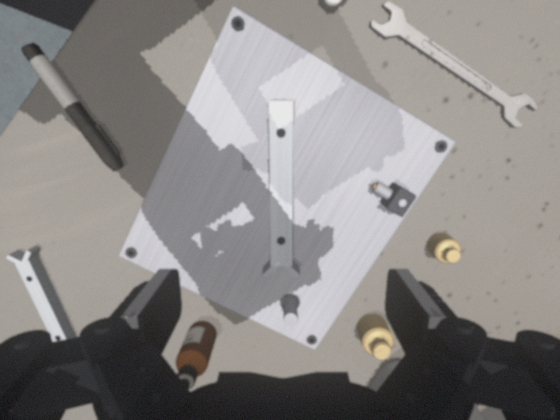

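Call:
move_arm(jaw=[8.5, 8.5, 8.5, 8.5, 8.5, 8.5, 8.5], dp=[[0, -0.05, 3.5], [0, 0, 3.5], [0, 0, 3.5], [0, 0, 3.5], [0, 0, 2.5], [0, 0, 1.9], [0, 0, 0]], turn=[[0, 0, 0], [0, 0, 0], [0, 0, 0], [0, 0, 0], [0, 0, 0], [0, 0, 0], [0, 0, 0]])

```text
time_s: 4.9
position: [0.5272, -0.0167, 0.01]
tool_rot: [[-0.682, 0.731, -0.006], [0.731, 0.682, 0.002], [0.006, -0.004, -1.0]]
ft_force: [-0.4, 0.6, 0.3]
grip_width: 0.085
gripper_force: 0.0
```

Call:
move_arm(jaw=[5, 4, 3.2, 2.8, 2.0, 2.0, 2.0, 2.0, 2.0, 2.0], dp=[[0, 0, 0], [0, 0, 0], [0, 0, 0], [0, 0, 0], [0, 0, 0], [0, 0, 0], [0, 0, 0], [0, 0, 0], [0, 0, 0], [0, 0, 0]], turn=[[0, 0, 0], [0, 0, 0], [0, 0, 0], [0, 0, 0], [0, 0, 0], [0, 0, 0], [0, 0, 0], [0, 0, 0], [0, 0, 0], [0, 0, 0]], force=40)

```text
time_s: 5.73
position: [0.5294, -0.0164, 0.0131]
tool_rot: [[-0.684, 0.73, -0.0], [0.73, 0.684, 0.0], [0.0, 0.0, -1.0]]
ft_force: [-0.4, 0.2, -0.3]
grip_width: 0.0198
gripper_force: 0.0
```

```bash
python3 - <<'E'
from h import *
s=observe(); print(s["position"],s["ft_force"],s["grip_width"])
im,d=cams.get_image("top"); cv2.imwrite("pics/t2.png",cv2.resize(im[165:275,235:375,::-1],None,fx=5,fy=5,interpolation=cv2.INTER_CUBIC))
E
```

```text
[ 0.52940418 -0.01635635  0.01313756] [-0.42964967  0.17113111 -0.26879046] 0.0198068157949514
```

View pics/t2.png

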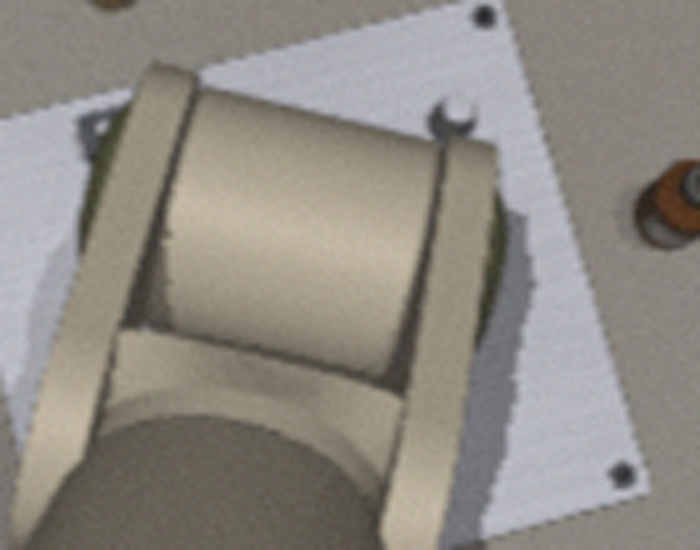

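Call:
move_arm(jaw=[1.5, 1.0, 1.0, 1.0], dp=[[0, 0, 0], [0, 0, 0], [0, 0, 0], [0, 0, 0]], turn=[[0, 0, 0], [0, 0, 0], [0, 0, 0], [0, 0, 0]])

```text
time_s: 6.12
position: [0.5294, -0.0164, 0.0131]
tool_rot: [[-0.684, 0.73, -0.0], [0.73, 0.684, -0.0], [0.0, -0.0, -1.0]]
ft_force: [0.8, 0.2, 0.3]
grip_width: 0.0101
gripper_force: 0.0
```

```bash
python3 - <<'E'
from h import *
s=observe(); print(s["position"],s["ft_force"],s["grip_width"],s["gripper_force"])
im,d=cams.get_image("wrist"); cv2.imwrite("pics/w2.png",im[:,:,::-1])
E
```

```text
[ 0.52940649 -0.01635811  0.01311598] [0.82654871 0.17409536 0.29730586] 0.010082744322173818 0.0
```

View pics/w2.png

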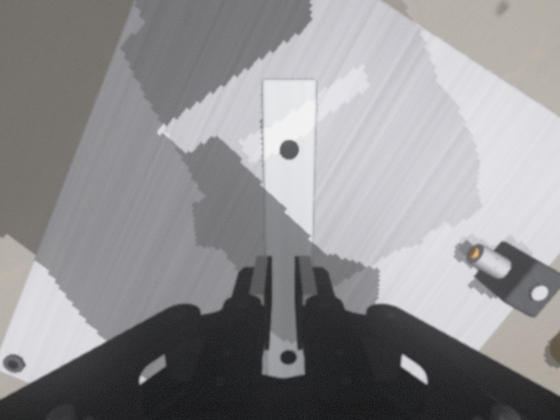

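```bash
python3 - <<'E'
from h import *
s=observe()
im,d=cams.get_image("wrist")
def pt(u,v):
    c,f=K("wrist");z=d[v,u]
    M=np.array(c["tool_from_camera"])
    t=M@[(u-c["cx"])/f*z,-(v-c["cy"])/f*z,-z,1]
    return (t[:3]*1000).round(1), (np.array(s["tool_rot"])@t[:3]*1000+np.array(s["position"])*1000).round(1)[2]
for u,v in((289,120),(289,200),(284,280),(284,330),(262,262),(260,300),(308,262),(310,300),(318,262),(250,275),(200,200),(289,370),(430,200)): print((u,v),*pt(u,v))
E
```

```text
(289, 120) [ 66.3   3.9 -17.9] 31.1
(289, 200) [ 30.2   4.  -19.1] 32.3
(284, 280) [-10.7   1.7 -19.8] 33.0
(284, 330) [-40.    1.8 -18.9] 32.0
(262, 262) [ 10.4  -7.4 -45.4] 58.5
(260, 300) [ 11.5  -6.2 -77.5] 90.6
(308, 262) [ 10.3  11.5 -45.1] 58.2
(310, 300) [ 10.9   9.9 -76.5] 89.6
(318, 262) [-12.4  21.2   5.8] 7.3
(250, 275) [  6.5 -12.1 -49.3] 62.4
(200, 200) [ 24.1 -43.6   5.6] 7.5
(289, 370) [-64.1   4.5 -19.9] 33.0
(430, 200) [24.1 80.7  5.5] 7.6
```

```bash
python3 - <<'E'
from h import *
im,d=cams.get_image("wrist")
c,f=K("wrist");M=np.array(c["tool_from_camera"])
v,u=np.mgrid[:420,:560]
P=np.stack([(u-c["cx"])/f*d,-(v-c["cy"])/f*d,-d,np.ones_like(d)],-1)@M.T*1000
for uu in(250,256,262,266,303,308,314): 
    print(uu,[(int(k),*P[k,uu,[0,2]].round().astype(int).tolist()) for k in range(236,300,7)])
m=(d>0)&(P[...,2]<-24)&(P[...,2]>-60)&(abs(P[...,1])<40)
print("lowest finger z",np.sort(P[m][:,2])[-40::4], P[m][:,:3].max(0),P[m][:,:3].min(0))
E
```

```text
250 [(236, 4, 5), (243, 0, 4), (250, -5, 5), (257, -9, 5), (264, -13, 5), (271, 7, -46), (278, 6, -50), (285, 10, -65), (292, 11, -71), (299, 12, -77)]
256 [(236, 3, 6), (243, -1, 6), (250, -5, 5), (257, 10, -40), (264, 10, -47), (271, 10, -54), (278, 10, -60), (285, 11, -66), (292, 11, -71), (299, 12, -77)]
262 [(236, 4, 5), (243, 0, 4), (250, -4, 3), (257, 10, -40), (264, 10, -47), (271, 10, -54), (278, 11, -60), (285, 10, -64), (292, 11, -70), (299, 9, -72)]
266 [(236, 12, -19), (243, 8, -18), (250, 5, -19), (257, 10, -40), (264, 11, -48), (271, 11, -54), (278, 11, -61), (285, 11, -66), (292, 11, -71), (299, 8, -71)]
303 [(236, 13, -20), (243, 9, -19), (250, 5, -19), (257, 10, -39), (264, 10, -46), (271, 11, -54), (278, 10, -60), (285, 10, -65), (292, 10, -69), (299, 9, -72)]
308 [(236, 13, -20), (243, 9, -19), (250, 6, -20), (257, 10, -39), (264, 11, -48), (271, 10, -53), (278, 10, -60), (285, 10, -65), (292, 10, -70), (299, 11, -77)]
314 [(236, 3, 6), (243, -1, 5), (250, -5, 5), (257, -9, 4), (264, -13, 5), (271, 6, -45), (278, 6, -51), (285, 11, -66), (292, 10, -69), (299, 11, -76)]
lowest finger z [-37.79131358 -37.68687841 -37.63214858 -37.53996624 -37.41784753
 -37.34990177 -37.0756554  -37.03583684 -36.91059653 -36.70148928] [ 11.58682057  19.67531052 -36.43126947] [-11.51239084 -17.64437421 -59.992191  ]
```

Call:
move_arm(jaw=[4.5, 4.5, 4.5, 4.5, 4.5, 4.5, 4.5, 4.5, 4.5, 4.5, 4.5], dp=[[0, 0.2, 0], [0, 0, 0], [0, 0, 0], [0, 0, 0], [0, 0, 0.5], [0, 0, 0.5], [0, 0, 0.5], [0, 0, 0.5], [0, 0, 0.5], [0, 0, 0], [0, 0, 0]], turn=[[0, 0, 0], [0, 0, 0], [0, 0, 0], [0, 0, 0], [0, 0, 0], [0, 0, 0], [0, 0, 0], [0, 0, 0], [0, 0, 0], [0, 0, 0], [0, 0, 0]])

```text
time_s: 7.18
position: [0.5307, -0.015, -0.0122]
tool_rot: [[-0.684, 0.73, -0.001], [0.73, 0.684, 0.0], [0.001, -0.0, -1.0]]
ft_force: [0.3, 0.9, -0.5]
grip_width: 0.0448
gripper_force: 0.0
```

```bash
cat > tip.py <<'E'
from h import *
s=observe();print(s["time_s"],s["position"].round(4) if hasattr(s["position"],"round") else s["position"],s["ft_force"],s["grip_width"],s["gripper_force"])
im,d=cams.get_image("wrist")
c,f=K("wrist");M=np.array(c["tool_from_camera"])
v,u=np.mgrid[:420,:560]
P=np.stack([(u-c["cx"])/f*d,-(v-c["cy"])/f*d,-d,np.ones_like(d)],-1)@M.T*1000
for uu in range(215,355,5): 
    col=P[150:330,uu]; j=[i for i in range(1,180) if abs(col[i,2]-col[i-1,2])>8 and d[150+i,uu]>0]
    print(uu,[(150+i,*col[i-1,:3].round().astype(int).tolist(),*col[i,:3].round().astype(int).tolist()) for i in j[:3]])
E
python3 tip.py
```

```text
7.1833 [ 0.5307 -0.015  -0.0122] [ 0.30229618  0.87260954 -0.54342465] 0.04483003206763283 0.0
215 [(258, 2, -32, -20, 11, -27, -42)]
220 [(221, 69, 1, -177, 20, -28, -21), (258, 2, -29, -20, 10, -25, -41)]
225 [(258, 1, -27, -19, 11, -23, -42), (328, -11, -21, -59, -38, -29, -21)]
230 [(175, 69, 1, -177, 42, -23, -20), (258, 2, -25, -20, 10, -21, -40), (284, 69, 1, -177, -1, -21, -42)]
235 []
240 []
245 []
250 [(296, 69, 1, -177, -20, -15, -20)]
255 [(238, 20, -10, -42, 12, -12, -20)]
260 [(279, 69, 1, -177, 2, -8, -45), (291, 69, 1, -177, -3, -8, -45), (317, 69, 1, -177, -16, -9, -44)]
265 []
270 [(193, 69, 1, -177, 39, -4, -45)]
275 []
280 []
285 []
290 []
295 []
300 [(224, 69, 1, -177, 26, 8, -44)]
305 [(198, 69, 1, -177, 37, 10, -46), (205, 69, 1, -177, 34, 10, -45)]
310 [(295, 69, 1, -177, -5, 13, -44)]
315 [(182, 44, 14, -43, 39, 16, -19)]
320 []
325 []
330 []
335 [(156, 69, 1, -177, 51, 24, -21), (251, 69, 1, -177, 6, 26, -22), (258, 2, 26, -21, 10, 23, -40)]
340 [(258, 2, 29, -20, 10, 25, -40), (328, -11, 24, -58, -37, 31, -21)]
345 [(194, 69, 1, -177, 33, 30, -21), (199, 69, 1, -177, 31, 30, -20), (258, 2, 32, -20, 11, 27, -42)]
350 [(243, 69, 1, -177, 9, 33, -21), (258, 2, 34, -20, 10, 30, -40)]
```

Call:
move_arm(jaw=[4.5, 4.5, 4.5, 4.5, 3.5, 3, 2, 1.5, 1.5, 1.5, 1.5, 1.5], dp=[[0, 0, 0.5], [0, 0, 0.5], [0, 0, 0.5], [0, 0, 0], [0, 0, 0], [0, 0, 0], [0, 0, 0], [0, 0, 0], [0, 0, 0], [0, 0, 0], [0, 0, 0], [0, 0, 0]], turn=[[0, 0, 0], [0, 0, 0], [0, 0, 0], [0, 0, 0], [0, 0, 0], [0, 0, 0], [0, 0, 0], [0, 0, 0], [0, 0, 0], [0, 0, 0], [0, 0, 0], [0, 0, 0]], force=40)

```text
time_s: 8.23
position: [0.5315, -0.0152, -0.026]
tool_rot: [[-0.684, 0.73, 0.002], [0.73, 0.684, -0.001], [-0.002, 0.001, -1.0]]
ft_force: [0.9, 0.5, 6.2]
grip_width: 0.0233
gripper_force: 42.8
```

```bash
python3 - <<'E'
from h import *
s=observe();print(s["time_s"],s["position"],s["ft_force"],s["wrist_torque"],s["grip_width"],s["gripper_force"])
for n in("top","scene"):
    cams.get_image(n)
    for q in("notch","post_axis","post"):
        for r in cams.mark_of(n,q)[:2]:
            u,v=r["location"][0]*560,r["location"][1]*420
            print(n,q,round(r["p"],2),round(u),round(v),onz(n,u,v,.008 if q=="post" else .022).round(4))
E
```

```text
8.2333 [ 0.53148627 -0.01517733 -0.02604959] [0.9492445  0.46880944 6.24643143] [-0.06931515  0.10580377 -0.02811781] 0.02326354266094099 42.79697043144779
top notch 0.94 114 240 [0.5154 0.3942 0.022 ]
top notch 0.78 396 295 [ 0.3794 -0.2664  0.022 ]
top post_axis 0.6 327 186 [ 0.6404 -0.1171  0.022 ]
top post 0.6 204 212 [0.5817 0.1863 0.008 ]
top post 0.38 326 186 [ 0.6442 -0.1147  0.008 ]
scene notch 0.92 308 192 [ 0.6121 -0.1101  0.022 ]
scene notch 0.65 411 197 [ 0.3596 -0.2279  0.022 ]
scene post_axis 0.54 302 190 [ 0.633  -0.1131  0.022 ]
scene post 0.59 301 191 [ 0.6527 -0.1384  0.008 ]
```

Call:
move_arm(jaw=[1.5, 1.5, 1.5, 1.5, 1.5, 1.5, 1.5, 1.5, 1.5, 1.5, 1.5, 1.5], dp=[[0, 0, -0.08], [-0.3, 0.2, 0], [-0.3, 0.2, 0], [-0.3, 0.2, 0], [-0.3, 0.2, 0], [-0.3, 0.08, 0], [-0.4, 0, 0], [-0.4, 0, 0], [-0.4, 0, 0], [-0.4, 0, 0], [-0.4, 0, 0], [0, 0, 0]], turn=[[0, 0, 0], [0, 0, 0], [0, 0, 0], [0, 0, 0], [0, 0, 0], [0, 0, 0], [0, 0, 0], [0, 0, 0], [0, 0, 0], [0, 0, 0], [0, 0, 0], [0, 0, 0]])

```text
time_s: 9.63
position: [0.5622, -0.0355, -0.026]
tool_rot: [[-0.684, 0.73, 0.001], [0.73, 0.684, -0.001], [-0.002, 0.001, -1.0]]
ft_force: [1.0, -0.5, 1.0]
grip_width: 0.0231
gripper_force: 41.5
```

```bash
cat > st.py <<'E'
from h import *
s=observe();R=np.array(s["tool_rot"]);print(s["time_s"],np.round(s["position"],4),"yaw",np.degrees(np.arctan2(R[1,1],R[0,1])).round(2),"Ftool",(R.T@s["ft_force"]).round(2),"Tz",np.round(s["wrist_torque"],2),s["grip_width"],s["gripper_force"])
E
python3 st.py; python3 - <<'E'
from h import *
im,d=cams.get_image("top"); cv2.imwrite("pics/t3.png",cv2.resize(im[165:275,235:375,::-1],None,fx=5,fy=5,interpolation=cv2.INTER_CUBIC))
E
```

```text
9.6333 [ 0.5622 -0.0355 -0.026 ] yaw 43.12 Ftool [-1.03  0.4  -0.96] Tz [-0.18 -0.02  0.01] 0.023128808074642702 41.52540182244877
```

View pics/t3.png

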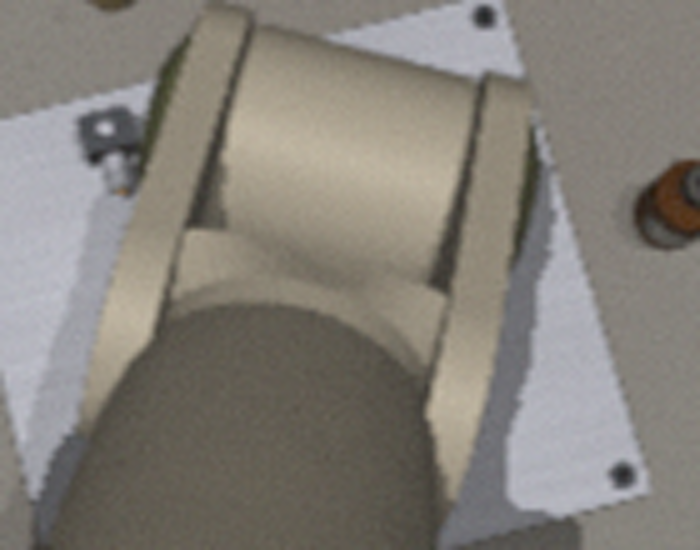

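Call:
move_arm(jaw=[1.5, 1.5, 1.5, 1.5, 1.5, 1.5, 1.5], dp=[[-0.1, 0, 0], [-0.1, 0, 0], [-0.1, 0, 0], [-0.1, 0, 0], [-0.1, 0, 0], [-0.1, 0, 0], [0, 0, 0]], turn=[[0, 0, 0], [0, 0, 0], [0, 0, 0], [0, 0, 0], [0, 0, 0], [0, 0, 0], [0, 0, 0]])

```text
time_s: 10.27
position: [0.5654, -0.039, -0.0261]
tool_rot: [[-0.684, 0.73, 0.0], [0.73, 0.684, -0.0], [-0.0, -0.0, -1.0]]
ft_force: [-2.0, 2.8, 4.3]
grip_width: 0.0234
gripper_force: 42.6
```

```bash
python3 st.py; python3 - <<'E'
from h import *
im,d=cams.get_image("scene"); cv2.imwrite("pics/s3.png",cv2.resize(im[165:245,245:355,::-1],None,fx=7,fy=7,interpolation=cv2.INTER_CUBIC))
E
```

```text
10.2667 [ 0.5654 -0.039  -0.0261] yaw 43.14 Ftool [ 3.46  0.46 -4.26] Tz [0.41 0.41 0.04] 0.023414052311697905 42.579202668344074
```

View pics/s3.png

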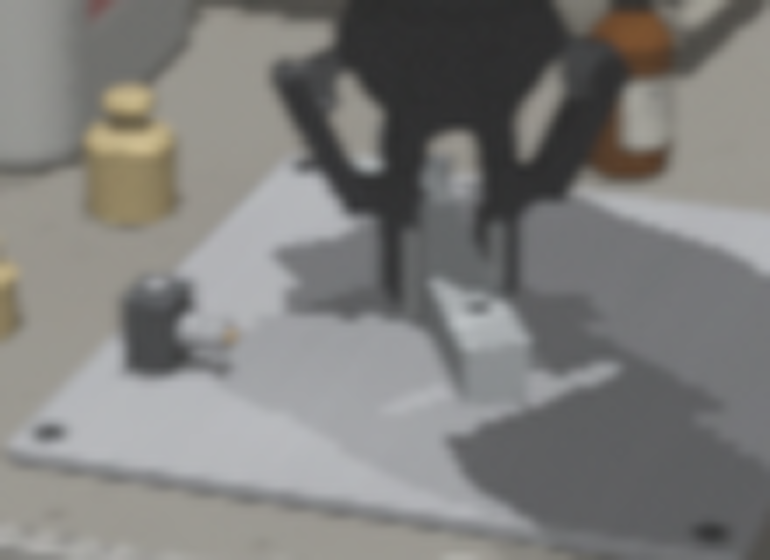

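Call:
move_arm(jaw=[1.5, 1.5, 1.5, 1.5], dp=[[-0.05, 0, -0.04], [-0.05, 0, 0], [0, 0, 0], [0, 0, 0]], turn=[[0, 0, 0], [0, 0, 0], [0, 0, 0], [0, 0, 0]])

```text
time_s: 10.65
position: [0.5662, -0.0399, -0.026]
tool_rot: [[-0.684, 0.73, 0.0], [0.73, 0.684, -0.0], [-0.0, -0.0, -1.0]]
ft_force: [-0.6, -0.4, -3.1]
grip_width: 0.0234
gripper_force: 39.5
```

```bash
python3 st.py
```

```text
10.65 [ 0.5662 -0.0399 -0.026 ] yaw 43.14 Ftool [ 0.11 -0.7   3.14] Tz [-0.03 -0.06  0.02] 0.02336374919848025 39.516098499298096
```

Call:
move_arm(jaw=[1.5, 1.5, 1.5, 1.5, 1.5, 1.5], dp=[[-0.05, 0, 0], [-0.05, 0, 0], [-0.05, 0, 0], [-0.05, 0, 0], [0, 0, 0], [0, 0, 0]], turn=[[0, 0, 0], [0, 0, 0], [0, 0, 0], [0, 0, 0], [0, 0, 0], [0, 0, 0]])

```text
time_s: 11.15
position: [0.567, -0.0407, -0.0258]
tool_rot: [[-0.684, 0.73, -0.001], [0.73, 0.684, 0.0], [0.001, -0.0, -1.0]]
ft_force: [-1.2, 2.3, -3.0]
grip_width: 0.0231
gripper_force: 39.5
```

```bash
python3 st.py
```

```text
11.15 [ 0.567  -0.0407 -0.0258] yaw 43.15 Ftool [2.56 0.7  3.  ] Tz [0.42 0.29 0.06] 0.023069160147061438 39.46870744228363
```

Call:
move_arm(jaw=[1.5, 1.5, 1.5, 1.5], dp=[[-0.05, 0, 0], [-0.05, 0, 0], [0, 0, 0], [0, 0, 0]], turn=[[0, 0, 0], [0, 0, 0], [0, 0, 0], [0, 0, 0]])

```text
time_s: 11.48
position: [0.5672, -0.0409, -0.0259]
tool_rot: [[-0.684, 0.729, -0.002], [0.729, 0.684, 0.001], [0.002, -0.001, -1.0]]
ft_force: [-2.3, 5.6, -1.6]
grip_width: 0.0231
gripper_force: 39.6
```

```bash
python3 st.py
```

```text
11.4833 [ 0.5672 -0.0409 -0.0259] yaw 43.17 Ftool [5.63 2.17 1.62] Tz [0.89 0.46 0.18] 0.023079862751498995 39.62987780570984
```

Call:
move_arm(jaw=[1.5, 1.5, 1.5, 1.5], dp=[[0, 0.05, 0], [0, 0.05, 0], [0, 0, 0], [0, 0, 0]], turn=[[0, 0, 0], [0, 0, 0], [0, 0, 0], [0, 0, 0]])

```text
time_s: 11.82
position: [0.5687, -0.0409, -0.0257]
tool_rot: [[-0.684, 0.73, -0.0], [0.73, 0.684, 0.0], [0.0, 0.0, -1.0]]
ft_force: [-0.7, 4.4, -4.0]
grip_width: 0.0232
gripper_force: 39.5
```

```bash
python3 st.py
```

```text
11.8167 [ 0.5687 -0.0409 -0.0257] yaw 43.16 Ftool [3.69 2.51 4.01] Tz [0.72 0.18 0.24] 0.02317019050485265 39.45369243621826
```

Call:
move_arm(jaw=[1.5, 1.5, 1.5, 1.5, 1.5], dp=[[-0.04, 0.05, 0], [-0.04, 0.05, 0], [-0.04, 0.05, 0], [0, 0, 0], [0, 0, 0]], turn=[[0, 0, 0], [0, 0, 0], [0, 0, 0], [0, 0, 0], [0, 0, 0]])

```text
time_s: 12.23
position: [0.5701, -0.0408, -0.0258]
tool_rot: [[-0.684, 0.73, -0.001], [0.73, 0.684, 0.0], [0.001, -0.001, -1.0]]
ft_force: [-4.5, 4.1, -2.3]
grip_width: 0.0233
gripper_force: 39.6
```

```bash
python3 st.py
```

```text
12.2333 [ 0.5701 -0.0408 -0.0258] yaw 43.13 Ftool [ 6.02 -0.48  2.28] Tz [0.61 0.58 0.  ] 0.02325225950975183 39.59152042865753
```

Call:
move_arm(jaw=[1.5, 1.5, 1.5, 1.5], dp=[[0, 0.04, 0], [0, 0.04, 0], [0, 0, 0], [0, 0, 0]], turn=[[0, 0, 0], [0, 0, 0], [0, 0, 0], [0, 0, 0]])

```text
time_s: 12.57
position: [0.5703, -0.0405, -0.0259]
tool_rot: [[-0.683, 0.73, -0.002], [0.73, 0.683, 0.0], [0.002, -0.002, -1.0]]
ft_force: [-5.1, 1.3, -2.2]
grip_width: 0.023
gripper_force: 39.7
```

```bash
python3 st.py
```

```text
12.5667 [ 0.5703 -0.0405 -0.0259] yaw 43.1 Ftool [ 4.39 -2.84  2.16] Tz [ 0.3   0.81 -0.25] 0.022982548063339197 39.691452383995056
```

Call:
move_arm(jaw=[1.5, 1.5, 1.5, 1.5, 1.5, 1.5, 1.5, 1.5], dp=[[-0.02, -0.06, 0], [0, 0, 0], [-0.002, 0.193, 0], [-0.002, 0.193, 0], [-0.002, 0.193, 0], [-0.002, 0.193, 0], [0, 0, 0], [0, 0, 0]], turn=[[0, 0, 0], [0, 0, 0], [0, 0, 0.02], [0, 0, 0.02], [0, 0, 0.02], [0, 0, 0.02], [0, 0, 0], [0, 0, 0]])

```text
time_s: 13.23
position: [0.576, -0.0356, -0.0259]
tool_rot: [[-0.623, 0.782, -0.002], [0.782, 0.623, 0.001], [0.002, -0.001, -1.0]]
ft_force: [-4.0, 4.8, -1.3]
grip_width: 0.0232
gripper_force: 39.6
```

```bash
cat >> st.py <<'E'
p=np.array(s["position"])*1000; x=R[:,0]
print("post implied L=96.5:",(p-96.5*x)[:2].round(2))
E
python3 st.py
```

```text
13.2333 [ 0.576  -0.0356 -0.0259] yaw 38.53 Ftool [ 6.24 -0.18  1.36] Tz [ 0.63  0.7  -0.06] 0.02315658575040821 39.6471244096756
post implied L=96.5: [ 636.13 -111.12]
```

Call:
move_arm(jaw=[1.5, 1.5, 1.5, 1.5, 1.5, 1.5, 1.5, 1.5], dp=[[-0.002, 0.193, 0], [-0.002, 0.193, 0], [-0.002, 0.193, 0], [-0.002, 0.193, 0], [-0.002, 0.193, 0], [-0.002, 0.193, 0], [0, 0, 0], [0, 0, 0]], turn=[[0, 0, 0.02], [0, 0, 0.02], [0, 0, 0.02], [0, 0, 0.02], [0, 0, 0.02], [0, 0, 0.02], [0, 0, 0], [0, 0, 0]])

```text
time_s: 13.9
position: [0.5855, -0.029, -0.0259]
tool_rot: [[-0.525, 0.851, -0.002], [0.851, 0.525, 0.001], [0.002, -0.001, -1.0]]
ft_force: [-4.7, 4.4, -1.9]
grip_width: 0.0235
gripper_force: 39.6
```

```bash
python3 st.py
```

```text
13.9 [ 0.5855 -0.029  -0.0259] yaw 31.65 Ftool [ 6.21 -1.68  1.91] Tz [ 0.66  0.66 -0.13] 0.02350994490046324 39.64520752429962
post implied L=96.5: [ 636.18 -111.11]
```

Call:
move_arm(jaw=[1.5, 1.5, 1.5, 1.5, 1.5, 1.5, 1.5, 1.5, 1.5, 1.5], dp=[[-0.002, 0.19, 0], [-0.002, 0.19, 0], [-0.002, 0.19, 0], [-0.002, 0.19, 0], [-0.002, 0.193, 0], [-0.002, 0.193, 0], [-0.002, 0.193, 0], [-0.002, 0.193, 0], [0, 0, 0], [0, 0, 0]], turn=[[0, 0, 0.02], [0, 0, 0.02], [0, 0, 0.02], [0, 0, 0.02], [0, 0, 0.02], [0, 0, 0.02], [0, 0, 0.02], [0, 0, 0.02], [0, 0, 0], [0, 0, 0]])

```text
time_s: 14.73
position: [0.5993, -0.0219, -0.0259]
tool_rot: [[-0.382, 0.924, -0.002], [0.924, 0.382, 0.001], [0.001, -0.001, -1.0]]
ft_force: [-3.8, 4.9, -1.9]
grip_width: 0.0232
gripper_force: 39.6
```

```bash
python3 st.py
```

```text
14.7333 [ 0.5993 -0.0219 -0.0259] yaw 22.48 Ftool [ 5.99 -1.64  1.96] Tz [ 0.66  0.61 -0.14] 0.02315958352799064 39.628450870513916
post implied L=96.5: [ 636.23 -111.11]
```

Call:
move_arm(jaw=[1.5, 1.5, 1.5, 1.5, 1.5, 1.5], dp=[[-0.001, 0.145, 0], [-0.001, 0.145, 0], [-0.001, 0.145, 0], [-0.001, 0.145, 0], [0, 0, 0], [0, 0, 0]], turn=[[0, 0, 0.015], [0, 0, 0.015], [0, 0, 0.015], [0, 0, 0.015], [0, 0, 0], [0, 0, 0]])

```text
time_s: 15.23
position: [0.6048, -0.0199, -0.0259]
tool_rot: [[-0.326, 0.945, -0.002], [0.945, 0.326, 0.001], [0.001, -0.001, -1.0]]
ft_force: [-3.7, 3.8, -3.3]
grip_width: 0.0234
gripper_force: 39.6
```

```bash
python3 st.py
```

```text
15.2333 [ 0.6048 -0.0199 -0.0259] yaw 19.04 Ftool [ 4.83 -2.24  3.33] Tz [ 0.73  0.57 -0.18] 0.023384817181902842 39.6193528175354
post implied L=96.5: [ 636.25 -111.12]
```

Call:
move_arm(jaw=[1.5, 1.5, 1.5, 1.5, 1.5], dp=[[0, 0.058, 0], [0, 0.058, 0], [0, 0.058, 0], [0, 0, 0], [0, 0, 0]], turn=[[0, 0, 0.006], [0, 0, 0.006], [0, 0, 0.006], [0, 0, 0], [0, 0, 0]])

```text
time_s: 15.65
position: [0.6064, -0.0194, -0.0259]
tool_rot: [[-0.309, 0.951, -0.001], [0.951, 0.309, 0.001], [0.001, -0.001, -1.0]]
ft_force: [-3.9, 5.3, -2.6]
grip_width: 0.023
gripper_force: 39.6
```

```bash
python3 st.py
```

```text
15.65 [ 0.6064 -0.0194 -0.0259] yaw 18.0 Ftool [ 6.21 -2.06  2.63] Tz [ 0.74  0.6  -0.19] 0.022988380253928607 39.620545506477356
post implied L=96.5: [ 636.25 -111.14]
```

Call:
move_arm(jaw=[1.5, 1.5, 1.5, 1.5, 1.5], dp=[[0, 0.04, 0], [0, 0.05, 0], [0, 0.05, 0], [0, 0, 0], [0, 0, 0]], turn=[[0, 0, 0.006], [0, 0, 0.006], [0, 0, 0.006], [0, 0, 0], [0, 0, 0]])

```text
time_s: 16.07
position: [0.608, -0.0189, -0.0258]
tool_rot: [[-0.292, 0.956, -0.001], [0.956, 0.292, 0.001], [0.001, -0.001, -1.0]]
ft_force: [-3.1, 4.7, -3.3]
grip_width: 0.0231
gripper_force: 39.5
```

```bash
python3 st.py
```

```text
16.0667 [ 0.608  -0.0189 -0.0258] yaw 16.98 Ftool [ 5.37 -1.59  3.34] Tz [ 0.86  0.38 -0.09] 0.023100119978396654 39.54909324645996
post implied L=96.5: [ 636.17 -111.18]
```

Call:
move_arm(jaw=[1.5, 1.5, 1.5, 1.5, 1.5], dp=[[0, 0.056, 0], [0, 0.056, 0], [0, 0.056, 0], [0, 0, 0], [0, 0, 0]], turn=[[0, 0, 0.006], [0, 0, 0.006], [0, 0, 0.006], [0, 0, 0], [0, 0, 0]])

```text
time_s: 16.48
position: [0.6094, -0.0184, -0.0259]
tool_rot: [[-0.275, 0.961, -0.001], [0.961, 0.275, 0.001], [0.001, -0.001, -1.0]]
ft_force: [-3.4, 5.3, -3.2]
grip_width: 0.0234
gripper_force: 39.6
```

```bash
python3 st.py
```

```text
16.4833 [ 0.6094 -0.0184 -0.0259] yaw 15.97 Ftool [ 6.04 -1.8   3.16] Tz [0.8  0.54 0.07] 0.023394478040155493 39.62439715862274
post implied L=96.5: [ 636.   -111.18]
```

Call:
move_arm(jaw=[1.5, 1.5, 1.5, 1.5], dp=[[0, 0.05, 0], [0, 0.05, 0], [0, 0, 0], [0, 0, 0]], turn=[[0, 0, 0.005], [0, 0, 0.005], [0, 0, 0], [0, 0, 0]])

```text
time_s: 16.82
position: [0.6094, -0.0184, -0.0259]
tool_rot: [[-0.267, 0.964, -0.004], [0.964, 0.267, -0.0], [0.001, -0.003, -1.0]]
ft_force: [-7.7, 2.7, -0.6]
grip_width: 0.0232
gripper_force: 40.3
```

```bash
cat >> st.py <<'E'
F=R.T@np.array(s["ft_force"]);T=(R.T@np.array(s["wrist_torque"]))[2]
a=np.linalg.solve([[1,1],[-.0965,.07]],[F[1],T]);print("fork lat, stop:",a.round(2))
E
python3 st.py
```

```text
16.8167 [ 0.6094 -0.0184 -0.0259] yaw 15.5 Ftool [ 4.64 -6.68  0.59] Tz [0.5  1.15 0.72] 0.023167097783597743 40.33305466175079
post implied L=96.5: [ 635.19 -111.4 ]
fork lat, stop: [ 1.51 -8.19]
```

Call:
move_arm(jaw=[1.5, 1.5, 1.5, 1.5], dp=[[0, 0, 0], [0, 0, 0], [0, 0, 0], [0, 0, 0]], turn=[[0, 0, 0], [0, 0, 0], [0, 0, 0], [0, 0, 0]])

```text
time_s: 17.15
position: [0.6094, -0.0184, -0.0259]
tool_rot: [[-0.267, 0.964, -0.003], [0.964, 0.267, -0.0], [0.001, -0.003, -1.0]]
ft_force: [-7.9, 3.4, -0.2]
grip_width: 0.0231
gripper_force: 40.3
```

```bash
python3 st.py
```

```text
17.15 [ 0.6094 -0.0184 -0.0259] yaw 15.5 Ftool [ 5.36 -6.76  0.19] Tz [0.47 1.2  0.65] 0.02309169749217897 40.334211587905884
post implied L=96.5: [ 635.21 -111.41]
fork lat, stop: [ 1.06 -7.82]
```

Call:
move_arm(jaw=[1.5, 1.5, 1.5, 1.5], dp=[[0.04, -0.038, 0], [0.04, -0.038, 0], [0, 0, 0], [0, 0, 0]], turn=[[0, 0, -0.004], [0, 0, -0.004], [0, 0, 0], [0, 0, 0]])

```text
time_s: 17.48
position: [0.6095, -0.0184, -0.0258]
tool_rot: [[-0.273, 0.962, -0.001], [0.962, 0.273, -0.0], [-0.0, -0.001, -1.0]]
ft_force: [-5.5, -0.5, -2.9]
grip_width: 0.0232
gripper_force: 39.6
```

```bash
python3 st.py
```

```text
17.4833 [ 0.6095 -0.0184 -0.0258] yaw 15.86 Ftool [ 1.05 -5.46  2.87] Tz [-0.07  0.82  0.22] 0.02321409916311268 39.64542746543884
post implied L=96.5: [ 635.87 -111.23]
fork lat, stop: [-0.97 -4.49]
```

Call:
move_arm(jaw=[1.5, 1.5, 1.5, 2.6, 3.0, 3.5, 4.0, 4.5, 4.5, 4.5], dp=[[0, -0.05, 0.05], [0, -0.02, 0], [0, 0, 0], [0, 0, 0], [0, 0, 0], [0, 0, 0], [0, 0, 0], [0, 0, 0], [0, 0, 0], [0, 0, 0]], turn=[[0, 0, 0], [0, 0, -0.002], [0, 0, 0], [0, 0, 0], [0, 0, 0], [0, 0, 0], [0, 0, 0], [0, 0, 0], [0, 0, 0], [0, 0, 0]])

```text
time_s: 18.32
position: [0.6094, -0.0182, -0.0261]
tool_rot: [[-0.275, 0.961, 0.0], [0.961, 0.275, -0.0], [-0.0, 0.0, -1.0]]
ft_force: [-0.1, 0.2, 1.1]
grip_width: 0.0452
gripper_force: 0.0
```

```bash
python3 st.py
```

```text
18.3167 [ 0.6094 -0.0182 -0.0261] yaw 15.99 Ftool [ 0.24 -0.05 -1.13] Tz [-0.01  0.03 -0.  ] 0.045224194765508534 0.0
post implied L=96.5: [ 635.98 -110.92]
fork lat, stop: [-0.05 -0.  ]
```

Call:
move_arm(jaw=[4.5, 4.5, 4.5, 4.5, 4.5, 4.5, 4.5, 4.5, 4.5, 4.5, 4.5, 4.5], dp=[[0, 0, -0.5], [0, 0, -0.5], [0, 0, -0.8], [0, 0, -1.0], [0, 0, -1.5], [0, 0, -2.5], [0, 0, -3], [0, 0, -3], [0, 0, -3], [0, 0, -3], [0, 0, -2], [0, 0, 0]], turn=[[0, 0, 0], [0, 0, 0], [0, 0, 0], [0, 0, 0], [0, 0, 0], [0, 0, 0], [0, 0, 0], [0, 0, 0], [0, 0, 0], [0, 0, 0], [0, 0, 0], [0, 0, 0]])

```text
time_s: 19.32
position: [0.6109, -0.0184, 0.1879]
tool_rot: [[-0.276, 0.961, 0.01], [0.961, 0.276, -0.002], [-0.005, 0.009, -1.0]]
ft_force: [0.6, -0.3, 1.0]
grip_width: 0.0448
gripper_force: 0.0
```

```bash
python3 st.py; python3 - <<'E'
from h import *
s=observe()
im,d=cams.get_image("wrist"); cv2.imwrite("pics/w4.png",im[:,:,::-1])
for q in("notch","post_axis","heel"):
    for r in cams.mark_of("wrist",q)[:2]:
        u,v=r["location"][0]*560,r["location"][1]*420
        print(q,round(r["p"],2),round(u),round(v),onz("wrist",u,v,.022,s).round(4))
E
```

```text
19.3167 [ 0.6109 -0.0184  0.1879] yaw 16.0 Ftool [-0.41  0.48 -0.98] Tz [-0.02 -0.01 -0.  ] 0.04479993916264693 0.0
post implied L=96.5: [ 637.49 -111.16]
fork lat, stop: [0.17 0.3 ]
notch 0.91 278 274 [ 0.636  -0.1126  0.022 ]
notch 0.88 25 332 [ 0.3803 -0.2599  0.022 ]
post_axis 0.8 278 273 [ 0.6352 -0.1118  0.022 ]
heel 0.8 292 114 [0.6031 0.051  0.022 ]
heel 0.67 98 398 [ 0.4714 -0.3308  0.022 ]
```

View pics/w4.png

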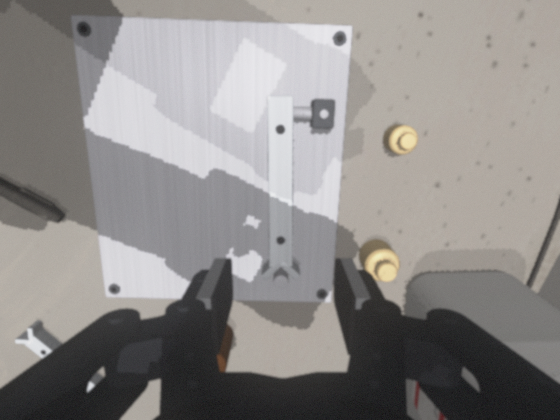

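The bar lies in line: the fork sits round the post at about (280,273) and its side is against the screw at (293,113). Notch and post axis coincide to about 1 mm, and the bystanders are untouched. I'm handing the job in.

```bash
python3 -c "
from rig import ticket
print(ticket.close_job())"
```

```text
the job is handed in; nothing more can be done
None
```

The job is handed in and the verdict was not reported: the fork was pressed onto the post at about 6 N with the bar still about 0.5 rad out of line, then the bar was swung onto the stop at about 8 N and let go; the last picture shows it lying flat, against both.

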